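# Spin the autosampler carousel and stop it at the reader

### The arm

A 7-joint arm with a two-finger parallel gripper is mounted at the origin on the work surface. World frame = base frame: x ahead of the robot, y to its left, z up, the work surface at z = 0. Lengths are in mm, angles in rad, forces in N, time in s.
With the tool pointing down it reaches from about 400 to 750 mm from the base axis. Payload 19.5 kg.
Tool frame: the origin (TCP) lies midway between the tips of the shut fingers; the grasp point (between the pads) lies 19 mm behind it; z points along the fingers, y is the line along which they close (so a half turn about z gives the same grasp; the last joint's range is limited). The gripper opens to 85 mm and grips with 20 to 120 N. Pads are 22 mm wide; open, the fingers measure 114 mm over their backs; the gripper's body (76 mm by 85 mm) begins 54 mm behind the grasp point. The pads swing forward as they close: fully open they stand 13 mm farther back than shut.
Start: joints at [-1.378, 0.707, -0.028, 1.485, 0.022, 0.951, -0.075], TCP at [133.762, 559.198, 231.268] pointing down, gripper open.
Joint ranges: [-2.71, 2.71], [-0.32, 2.16], [-1.57, 1.52], [0, 2.45], [-1.46, 4.6], [0, 2.02], [-2.83, 2.83]. Speed limits (rad/s): [1.89, 1.89, 2.57, 2.57, 3.01, 3.01, 3.01].

### API

Orientations are given as a unit quaternion [x, y, z, w].
In Python, from cell import * gives the robot as it stands. The module is installed in compiled form; this text tells all that it offers.
- The arm moves only by the shell command python3 -m inch 'ROWS' [FORCE]. ROWS is text: rows parted by semicolons, each of 7 numbers parted by spaces: the shift along the tool's x, y, z in mm, then the turn, a rotation vector about the tool's x, y, z in degrees, then the opening, from -1 (shut) to 1 (fully open). A call has 1 to 20 rows; each row is the pose to reach, as a shift and turn from the pose commanded when the call began, along the tool's axes at that moment; what a row does not reach only later rows make up. A row lasts 1/8 s, in which the tool goes at most 62.5 mm and 10.7 degrees, less where a joint would pass 70% of its speed; a pose out of reach is approached as far as the arm can. A call with a gripper value outside its range is refused whole. The fingers move at their own pace and stop on an object; FORCE is the grip in N (left out, the last holds). Time passes only in rows, so rows that repeat a pose let the fingers close. It gives the time, the measured TCP pose, the force, the opening and the grip force at its end, in the units of the state.
- state(): the state, without advancing time (a new reading comes with each control period).
- read_camera(name): name is "scene" or "side" or "wrist"; returns a dict with "pixels" (480x640x3 uint8, red, green, blue), "intrinsics" (3x3 intrinsics, pixels), "R" (3x3) and "t" (3): a world point X has camera coordinates R X + t; the wrist camera has in their place "tool_from_camera" (4x4, takes a point from camera to tool coordinates, whose origin is the TCP and whose axes are the flange's). Camera axes: x right, y down, z forward; pixel columns grow to the right and rows downward; lengths in mm; the calibration is good to about 2 mm. A picture is of the moment at which its call begins: read the wrist's pose just before it. There is no depth.
- hand_in(): hands the job in; it is judged then, once.
Trained networks look in a picture, given as the dict that the camera call returned (one of the last four; its "shot" number tells which), for a name from the list of things; names that differ only in an ending like _2 or _b are one class to them, and where a whole thing is asked for, a point or a joint stands for the part that bears it (a point fixed in the world has none). Each returns a list of dicts, best first, with "conf" (0 to 1); they miss things now and then, are a little off and sometimes report something else, mostly with a low value. They report only what shows in the picture. A call takes as long as a camera call.
- search_frame(picture, target): "location" ([x, y, z] in mm, in the coordinates of the camera as it stood for that picture, good to about 4 mm: the middle of the surface that is visible of it).
- silhouettes(picture, target): "mask" (480x640 bool, what is visible of it).
- landmark_of(picture, target): "location" ([x, y, z] in mm, in the coordinates of the camera as it stood for that picture, good to about 4 mm: a listed point, or the origin of a listed thing).
The state is a dict: "clock": time; "qpos": joint angles; "qd": joint speeds; "joint_efforts": joint torques, N m; "position": TCP position; "tcp_rot": TCP orientation; "force": force on the tool from outside, world axes, zero at the start; "ft_torque": the same for the moment, N m; "grip_width": finger opening in mm; "grip_force": force on a finger pad.
Only numpy, scipy, OpenCV 4.12 (cv2) and the standard library are available. Lean on these libraries where they do the work, as an engineer would, in place of code of your own. Each camera call takes 0.05 s, during which the arm holds its last target. There are 200 camera calls.

### The job

Flick the carousel's steel home post so that the carousel spins briskly, either way round, and leave it to run untouched for a few seconds to show that its bearing is free. Then, as the post comes round to the reader bay, brake the carousel by pressing a shut fingertip lightly on the flat rim of its plate, so that it stops with the post well between the two cheeks of the bay, and finish while still holding it there with that fingertip. Touch the plate only for this one stop, do not push the post when it is near the bay, and leave the vials and everything else on the bench alone.

Things in the scene. Friction and masses are not known exactly. Their poses are not given: they have to be found in the camera images.
- autosampler: fixed white instrument housing on four feet, 320 x 250 mm, its deck 70 mm above the bench. Origin on the bench, under the carousel's vertical axis; its own x points from there to the reader head. The housing reaches 115 mm behind the axis (-x) and 205 mm ahead of it, 125 mm to either side
- reader (a point): top centre of the grey reader head on the deck, 180 mm from the axis, 138 mm above the bench. Its block is 24 mm thick and 74 mm wide; two upright cheeks 10 mm thick, 54 mm clear apart, reach from it towards the axis, to 141 mm from the axis, up to the same height. Two loose spare vials stand beside it
- bay (a point): where the post's axis should stand in the reader bay, midway between the cheeks, 125 mm from the carousel's axis, 115 mm above the bench
- carousel (a joint): angle about the vertical axis, rad, growing anticlockwise from above, no stops, counts on over many turns. At every whole turn (0, 6.283, ...) the post is in the middle of the bay; at angle a the post lies in the direction housing yaw + a from the axis. A light bearing: it loses about 0.6 rad/s each second at 4 rad/s and 0.2 when slow
- plate_top (a point): point on the carousel's axis, level with the top face of its plate, 97 mm above the bench. The plate is a flat black plastic disc, 210 mm across, 12 mm thick, stiff, and turns with the carousel. Its rim, outside 60 mm radius, is bare: press a fingertip down there, some 85 mm from the axis, on any side; a light press stops it within a few degrees
- vials_top (a point): point on the axis level with the tops of the ring of eight white-capped amber vials fixed on the carousel round its hub: they reach 54 mm from the axis and 30 mm above the plate, 127 mm above the bench
- post_top (a point): centre of the top of the home post, an upright steel pin 14 mm in diameter just outside the plate's edge, on a circle of 125 mm radius about the axis; its top is 129 mm above the bench. A short steel arm carries it, top 93 mm above the bench. A fingertip beside the pin and over 100 mm above the bench touches only the pin
- spare_vial_a: loose vial, 22 mm across, 32 mm high, on the deck beside the reader (bystander); origin under its centre
- spare_vial_b: loose vial like the other, on the reader's other side (bystander)
- sample_bottle: loose amber bottle, 60 mm across, 130 mm high (bystander)
- beaker: loose glass beaker, 70 mm across, 90 mm high (bystander)
- screwdriver: loose screwdriver lying on the bench (bystander)
- oil_can: loose steel can, 66 mm across, 120 mm high (bystander)
- notebook: loose blue notebook, 150 x 210 x 16 mm (bystander)

How it is judged:
By the outcome, as a careful person would: the job done as asked, in the order asked, and still so for the second after the job is handed in, while the arm keeps its last pose, push and grip.
It also fails if it takes over 45 s, if anything falls off the work surface, if the arm or the gripper's body presses on something with over 40 N, if the wrist force passes 120 N, or if a joint passes its speed limit or range.

## Working session

There is one attempt and no reset: what is moved stays moved. The work goes in short steps, Python scripts to look and compute and a shell command to move; the robot and the scene stay as the last step left them, time stands still between calls to the robot, and variables do not carry over. Pictures are saved under pics/ and viewed, at most 10 in all, crops included, and the job is handed in when it is done.

```bash
mkdir -p pics
cat > h.py <<'E'
from cell import *
import numpy as np, cv2
from scipy.spatial.transform import Rotation as Ro
def w(p,X): return np.array(p["R"]).T@(np.array(X)-np.array(p["t"]))
def look(cam,names,f=landmark_of):
    p=read_camera(cam); o={}
    for n in names:
        r=f(p,n); o[n]=[(np.round(w(p,d["location"])).tolist(),round(d["conf"],2)) for d in r[:2]]
    return p,o
E
python3 - <<'E'
from h import *
s=state(); print(s["clock"],s["position"],s["tcp_rot"],s["force"],s["grip_width"])
print(Ro.from_quat(s["tcp_rot"]).as_matrix().round(3))
for c in ("scene","side"):
    p,o=look(c,["autosampler","reader","bay","plate_top","vials_top","post_top","spare_vial_a","sample_bottle","beaker","screwdriver","oil_can","notebook"])
    cv2.imwrite(f"pics/{c}0.png",p["pixels"][:,:,::-1])
    print(c); [print(k,v) for k,v in o.items()]
print(state()["clock"])
E
```

```text
0.0 [133.73083283 558.95646544 230.85371869] [ 1.17163684e-01  9.93112468e-01 -5.44497708e-04 -3.65976989e-05] [-0.13654914 -0.42051657 -0.15276229] 85.59685339261786
[[-0.973  0.233 -0.   ]
 [ 0.233  0.973 -0.001]
 [-0.    -0.001 -1.   ]]
scene
autosampler [([557.0, -37.0, 2.0], 0.98)]
reader [([731.0, -98.0, 139.0], 0.74)]
bay [([676.0, -82.0, 118.0], 0.98)]
plate_top [([561.0, -37.0, 95.0], 0.8)]
vials_top [([560.0, -33.0, 132.0], 0.83)]
post_top [([434.0, -52.0, 130.0], 0.92), ([422.0, -413.0, 2.0], 0.4)]
spare_vial_a [([696.0, -169.0, 69.0], 0.5), ([749.0, -18.0, 68.0], 0.48)]
sample_bottle [([657.0, 417.0, -1.0], 0.9)]
beaker [([650.0, -421.0, -1.0], 0.6)]
screwdriver [([331.0, -323.0, -1.0], 0.52)]
oil_can [([328.0, -325.0, -1.0], 0.52)]
notebook [([376.0, 378.0, 1.0], 0.83), ([421.0, -416.0, 1.0], 0.16)]
side
autosampler [([560.0, -37.0, -2.0], 0.76)]
reader [([729.0, -98.0, 138.0], 0.93)]
bay [([672.0, -74.0, 117.0], 0.88)]
plate_top [([558.0, -35.0, 94.0], 0.93)]
vials_top [([560.0, -33.0, 128.0], 0.78)]
post_top [([434.0, -54.0, 126.0], 0.58)]
spare_vial_a [([692.0, -170.0, 69.0], 0.75)]
sample_bottle [([656.0, 415.0, -1.0], 0.84)]
beaker [([643.0, -413.0, 2.0], 0.63)]
screwdriver [([325.0, -326.0, -3.0], 0.63)]
oil_can [([421.0, -417.0, -4.0], 0.7), ([676.0, -74.0, 122.0], 0.19)]
notebook [([373.0, 386.0, 1.0], 0.84), ([328.0, -327.0, -3.0], 0.55)]
1.3
```

View pics/scene0.png

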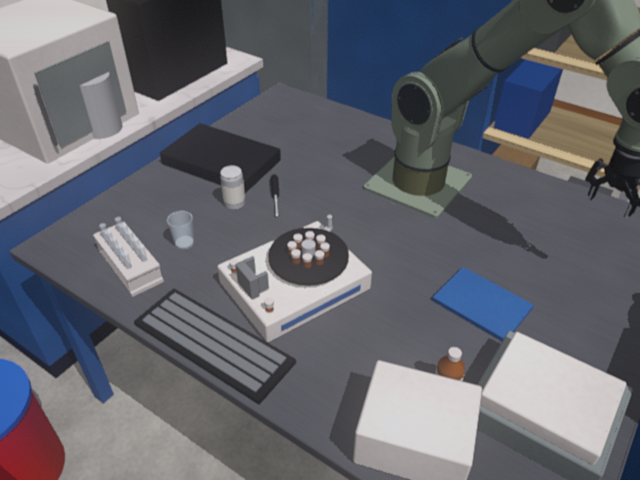

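View pics/side0.png

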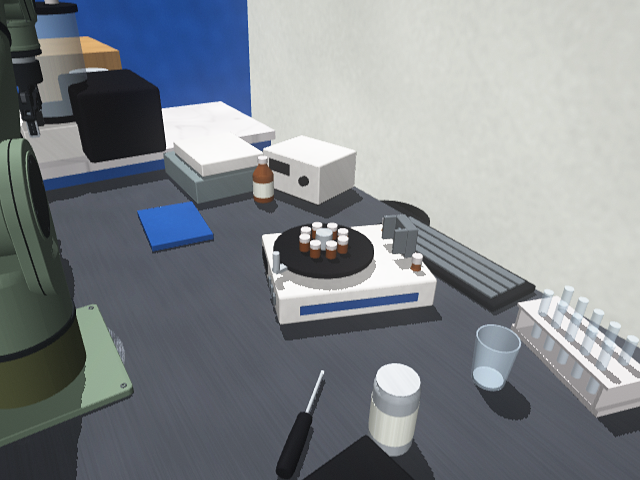

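The pictures agree with the networks. In the scene view the post is at about (330,222), on the robot side of the plate, and the reader is at (252,278). In the side view the post is at (277,262) and the reader at (404,235).

From these, the axis is about (559,-36), the housing yaw about -20° and the post about -152° from the bay. I'll approach above the post's +y side with the fingers shut.

```bash
python3 -m inch '-324 -210 0 0 0 -13.5 -1;-324 -210 0 0 0 -13.5 -1;-324 -210 0 0 0 -13.5 -1;-324 -210 0 0 0 -13.5 -1;-324 -210 0 0 0 -13.5 -1;-324 -210 0 0 0 -13.5 -1;-324 -210 0 0 0 -13.5 -1;-415 -445 31 0 0 -13.5 -1;-415 -445 31 0 0 -13.5 -1;-415 -445 31 0 0 -13.5 -1;-415 -445 31 0 0 -13.5 -1;-415 -445 31 0 0 -13.5 -1;-415 -445 31 0 0 -13.5 -1;-415 -445 31 0 0 -13.5 -1' 20
python3 - <<'E'
from h import *
s=state(); print(s["clock"],s["position"],Ro.from_quat(s["tcp_rot"]).as_matrix().round(3).tolist(),s["grip_width"])
R=Ro.from_quat(s["tcp_rot"]).as_matrix(); p=read_camera("wrist"); T=np.array(p["tool_from_camera"])
cv2.imwrite("pics/w0.png",p["pixels"][:,:,::-1])
for n in ("post_top","plate_top","reader","vials_top"):
    for d in landmark_of(p,n)[:2]: print(n,(R@(T@np.append(d["location"],1))[:3]+s["position"]).round(1),d["conf"])
p,o=look("scene",["plate_top","reader","bay","post_top","vials_top"]);print(o)
E
```

```text
clock: 3.05
position: [433.8, 31.5, 200.5]
tcp_rot: [-0.002, 1.0, 0.0, 0.0]
force: [-0.0, -0.8, 0.7]
grip_width: -0.1
grip_force: 0.0
3.05 [433.81035696  31.50264327 200.46934349] [[-1.0, -0.003, 0.0], [-0.003, 1.0, 0.0], [-0.0, 0.0, -1.0]] -0.1433827444916275
post_top [436.2 -51.3 126.2] 0.69
{'plate_top': [([562.0, -37.0, 96.0], 0.69)], 'reader': [], 'bay': [([559.0, -35.0, 98.0], 0.49)], 'post_top': [([436.0, -53.0, 128.0], 0.66)], 'vials_top': [([559.0, -33.0, 128.0], 0.68)]}
```

```bash
python3 -m inch '2 -26 46 0 0 0 -1;2 -26 91 0 0 0 -1;2 -36 92 0 0 0 -1;2 -36 92 0 0 0 -1;2 -36 92 0 0 0 -1'
python3 - <<'E'
from h import *
p=read_camera("side"); cv2.imwrite("pics/s1.png",cv2.resize(p["pixels"][180:320,220:440,::-1],None,fx=3,fy=3))
E
```

```text
clock: 4.22
position: [432.5, -6.1, 109.8]
tcp_rot: [-0.0, 1.0, 0.0, 0.001]
force: [1.0, 0.3, 0.6]
grip_width: 0.0
grip_force: 0.0
```

View pics/s1.png

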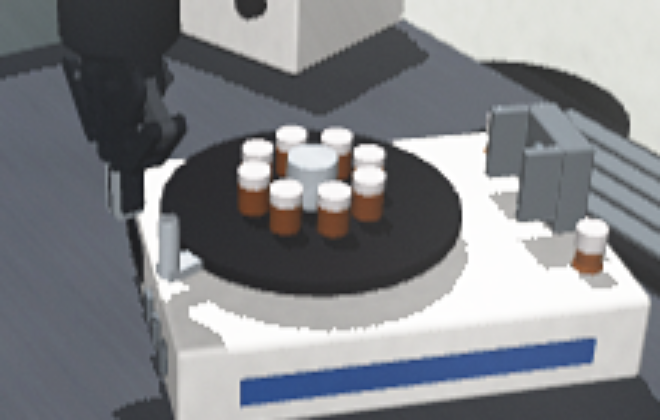

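The finger stands clear beside the post: in the crop the finger is at (125,190) and the pin at (168,245). I'll flick along the arc, accelerating, then lift clear.

```bash
python3 -m inch '-2 -13 0 0 0 0 -1;-1 -35 0 0 0 0 -1;-8 -72 0 0 0 0 -1;-37 -119 0 0 0 0 -1;-37 -145 -25 0 0 0 -1;-37 -140 -75 0 0 0 -1'
cat > trk.py <<'E'
from h import *
import sys,json
C=np.array([560,-36.]); yaw=np.radians(-20)
def sample(cam):
    t=state()["clock"]; p=read_camera(cam)
    out=[]
    for d in landmark_of(p,"post_top")[:1]:
        X=w(p,d["location"]); v=X[:2]-C
        out=[t,float(np.hypot(*v)),float((np.arctan2(v[1],v[0])-yaw+np.pi)%(2*np.pi)-np.pi),float(X[2]),float(d["conf"])]
    return out
n=int(sys.argv[1]); L=[]
for i in range(n):
    o=sample(sys.argv[2] if len(sys.argv)>2 else "scene")
    if o: print(np.round(o,3).tolist()); open("log.txt","a").write(json.dumps(o)+"\n")
print(state()["clock"])
E
python3 trk.py 8
```

```text
clock: 5.03
position: [467.9, -149.2, 183.6]
tcp_rot: [0.002, 1.0, -0.0, -0.001]
force: [0.1, 1.0, 0.9]
grip_width: -0.3
grip_force: 0.0
[5.025, 121.402, -0.925, 126.89, 0.71]
[5.125, 122.421, -0.586, 130.036, 0.72]
[5.225, 123.759, -0.196, 128.266, 0.76]
[5.325, 123.069, 0.126, 130.268, 0.58]
[5.425, 122.343, 0.459, 124.531, 0.69]
[5.525, 126.838, 0.798, 125.405, 0.6]
[5.625, 124.089, 1.113, 126.785, 0.95]
[5.725, 127.029, 1.462, 125.432, 0.75]
5.825
```

```bash
python3 -m inch '-5 60 0 0 0 0 -1;-5 109 0 0 0 0 -1;-5 109 30 0 0 0 -1;-5 109 70 0 0 0 -1;-5 109 77 0 0 0 -1;-5 109 77 0 0 0 -1;-5 109 77 0 0 0 -1;-5 109 77 0 0 0 -1'
python3 trk.py 10; python3 -c "
from h import *
print(state()['position'],state()['force'])"
```

```text
clock: 6.82
position: [474.3, -37.3, 107.2]
tcp_rot: [-0.0, 1.0, -0.0, 0.001]
force: [0.2, -1.1, 0.1]
grip_width: 0.2
grip_force: 0.0
[6.825, 123.573, -1.674, 125.04, 0.91]
[6.925, 121.836, -1.41, 127.651, 0.75]
[7.025, 123.733, -1.159, 125.237, 0.95]
[7.125, 121.523, -0.891, 128.769, 0.95]
[7.225, 124.188, -0.651, 123.852, 0.75]
[7.325, 120.948, -0.407, 129.586, 0.58]
[7.425, 127.123, -0.148, 124.582, 0.77]
[7.525, 124.341, 0.07, 132.051, 0.6]
[7.625, 123.297, 0.292, 124.947, 0.92]
[7.725, 122.31, 0.502, 126.721, 0.81]
7.825
[473.88250842 -37.11260581 106.3160644 ] [0.0030433  0.74818733 0.06142704]
```

```bash
python3 -m inch '0 0 0 0 0 0 -1;0 0 0 0 0 0 -1;0 0 0 0 0 0 -1;0 0 0 0 0 0 -1'
python3 trk.py 6 side; python3 trk.py 5
python3 - <<'E'
from h import *
for c in ("scene","side"):
  for k in range(2):
    print(c,look(c,["autosampler","reader","plate_top","vials_top"])[1])
print(state()["clock"])
E
```

```text
clock: 8.32
position: [473.9, -37.1, 106.3]
tcp_rot: [-0.0, 1.0, -0.0, -0.0]
force: [-0.2, 0.3, -0.5]
grip_width: -0.3
grip_force: 0.0
[8.325, 1.476, -2.981, 98.254, 0.6]
[8.425, 376.578, -1.897, -5.816, 0.42]
[8.725, 129.836, 2.487, 127.828, 0.86]
[8.825, 127.735, 2.663, 125.736, 0.97]
8.925
[8.925, 128.323, 2.841, 126.331, 0.9]
[9.025, 129.299, 3.002, 128.169, 0.95]
[9.125, 124.274, -3.117, 127.939, 0.61]
[9.225, 127.995, -2.945, 128.378, 0.66]
[9.325, 126.423, -2.822, 128.255, 0.83]
9.425
scene {'autosampler': [([557.0, -39.0, -2.0], 0.91), ([436.0, -55.0, 128.0], 0.48)], 'reader': [([732.0, -98.0, 141.0], 0.63)], 'plate_top': [([561.0, -37.0, 96.0], 0.59)], 'vials_top': [([560.0, -32.0, 131.0], 0.82), ([424.0, -417.0, -2.0], 0.49)]}
scene {'autosampler': [([556.0, -38.0, -5.0], 0.59)], 'reader': [([734.0, -98.0, 143.0], 0.68), ([452.0, -98.0, 126.0], 0.43)], 'plate_top': [([565.0, -36.0, 97.0], 0.68), ([559.0, -36.0, 128.0], 0.56)], 'vials_top': [([559.0, -34.0, 129.0], 0.75), ([560.0, -36.0, 97.0], 0.47)]}
side {'autosampler': [([556.0, -36.0, -1.0], 0.86)], 'reader': [([729.0, -99.0, 138.0], 0.95)], 'plate_top': [([554.0, -35.0, 97.0], 0.95)], 'vials_top': [([560.0, -33.0, 128.0], 0.93), ([377.0, 383.0, 3.0], 0.58)]}
side {'autosampler': [([559.0, -36.0, -1.0], 0.63)], 'reader': [([729.0, -99.0, 137.0], 0.79)], 'plate_top': [([554.0, -39.0, 96.0], 0.69), ([558.0, -31.0, -0.0], 0.4)], 'vials_top': [([561.0, -31.0, 128.0], 0.71)]}
10.425
```

```bash
python3 trk.py 2
cat > fit.py <<'E'
import json,numpy as np
from scipy.optimize import least_squares
from scipy.integrate import solve_ivp
L=np.array([json.loads(l) for l in open("log.txt")]); L=L[abs(L[:,1]-125)<8]; t=L[:,0]
C=np.array([560,-36.]);P=C+L[:,[1]]*np.c_[np.cos(L[:,2]-np.radians(20)),np.sin(L[:,2]-np.radians(20))]
r=least_squares(lambda x:np.hypot(*(P-x).T)-125,C,loss="soft_l1",f_scale=2); c=r.x
yaw=np.arctan2(-98.5-c[1],730.5-c[0]); print("axis",c,"yaw",np.degrees(yaw))
a=(np.arctan2(*(P-c).T[::-1])-yaw+np.pi)%(2*np.pi)-np.pi
def sim(p,tt):
    s=solve_ivp(lambda _,y:[y[1],-(p[2]+p[3]*y[1]+p[4]*y[1]**2)],(t[0],tt[-1]),p[:2],t_eval=tt,rtol=1e-7); return s.y
def res(p): return np.r_[(sim(p,t)[0]-a+np.pi)%(2*np.pi)-np.pi,(p[3]-.06)*.5,p[4]*.5,(p[2]-.18)*.3]
p=least_squares(res,[a[0],3.4,.2,.1,0],loss="soft_l1",f_scale=.05).x
print(p,"res",res(p)[-10:].round(3))
tt=np.arange(t[-1],t[-1]+4,.1); tt[0]=t[-1]; y=sim(p,np.r_[t[0],tt])[:,1:]
for i in range(0,40,2): print(round(tt[i],3),((y[0,i]+np.pi)%(2*np.pi)-np.pi).round(3),y[1,i].round(3))
E
python3 fit.py
```

```text
[10.425, 126.343, -1.278, 126.556, 0.71]
[10.525, 124.346, -1.148, 128.734, 0.97]
10.625
axis [558.43512841 -33.95068632] yaw -20.563339425112712Traceback (most recent call last):
  File "fit.py", line 12, in <module>
    p=least_squares(res,[a[0],3.4,.2,.1,0],loss="soft_l1",f_scale=.05).x
      ~~~~~~~~~~~~~^^^^^^^^^^^^^^^^^^^^^^^^^^^^^^^^^^^^^^^^^^^^^^^^^^^
    return func(*args, **kwargs)
    result = trf(vector_fun.fun, vector_fun.jac, x0, f0, J0, lb, ub, ftol, xtol,
                 gtol, max_nfev, x_scale, loss_function, tr_solver,
                 tr_options.copy(), verbose, callback=callback_wrapped)
    return trf_no_bounds(
        fun, jac, x0, f0, J0, ftol, xtol, gtol, max_nfev, x_scale,
        loss_function, tr_solver, tr_options, verbose, callback=callback)
    f_new = fun(x_new)
    self._update_fun()
    ~~~~~~~~~~~~~~~~^^
    self.f = self.fun_wrapped(xp_copy(self.x))
             ~~~~~~~~~~~~~~~~^^^^^^^^^^^^^^^^^
    return np.atleast_1d(self.fun(x))
                         ~~~~~~~~^^^
    return self.f(x, *self.args, **self.kwargs)
           ~~~~~~^^^^^^^^^^^^^^^^^^^^^^^^^^^^^^
  File "fit.py", line 11, in res
    def res(p): return np.r_[(sim(p,t)[0]-a+np.pi)%(2*np.pi)-np.pi,(p[3]-.06)*.5,p[4]*.5,(p[2]-.18)*.3]
                              ~~~~~~~~~~~^~
ValueError: operands could not be broadcast together with shapes (8,) (27,)
```

```bash
cat > fit.py <<'E'
import json,numpy as np
L=np.array([json.loads(l) for l in open("log.txt")]); L=L[(abs(L[:,1]-125)<8)]; t=L[:,0]
C=np.array([560,-36.]);P=C+L[:,[1]]*np.c_[np.cos(L[:,2]-np.radians(20)),np.sin(L[:,2]-np.radians(20))]
c=np.array([559,-34.7]); yaw=np.arctan2(-98.5-c[1],730.5-c[0]); print("yaw",np.degrees(yaw))
a=np.arctan2(*(P-c).T[::-1])-yaw; nom=-.92+3.4*(t-t[0])-.212*(t-t[0])**2
a+=2*np.pi*np.round((nom-a)/2/np.pi)
q=np.polyfit(t-10,a,3); print("res",(np.polyval(q,t-10)-a).round(3)); d=np.polyder(q)
for x in np.arange(t[-1],t[-1]+2.5,.125): print(round(x,3),round(np.polyval(q,x-10)-4*np.pi,3),round(np.polyval(d,x-10),3),round(np.polyval(np.polyder(d),x-10),2))
E
python3 fit.py
```

```text
yaw -20.405787986967148
res [-0.01   0.011 -0.024  0.002  0.011  0.006  0.019 -0.01   0.005  0.002
  0.007 -0.008 -0.    -0.001 -0.021 -0.007  0.     0.014  0.003  0.002
 -0.006  0.001 -0.    -0.012  0.022  0.003 -0.006]
10.525 -1.14 1.187 -0.28
10.65 -0.994 1.153 -0.27
10.775 -0.852 1.119 -0.27
10.9 -0.714 1.086 -0.26
11.025 -0.58 1.054 -0.25
11.15 -0.45 1.023 -0.25
11.275 -0.324 0.993 -0.24
11.4 -0.202 0.963 -0.23
11.525 -0.083 0.935 -0.22
11.65 0.032 0.907 -0.22
11.775 0.144 0.881 -0.21
11.9 0.252 0.855 -0.2
12.025 0.357 0.83 -0.2
12.15 0.46 0.806 -0.19
12.275 0.559 0.783 -0.18
12.4 0.655 0.761 -0.17
12.525 0.749 0.739 -0.17
12.65 0.84 0.719 -0.16
12.775 0.929 0.699 -0.15
12.9 1.015 0.681 -0.15
```

```bash
python3 -m inch '0 0 5 0 0 0 -1'; python3 -c "
from h import *
s=state();print(s['clock'],s['position'])"; python3 -m inch '0 0 0 0 0 0 -1;0 0 0 0 0 0 -1'; python3 -c "
from h import *
s=state();print(s['clock'],s['position'],s['force'])"; python3 trk.py 1; python3 fit.py
```

```text
clock: 10.75
position: [474.0, -37.2, 101.3]
tcp_rot: [-0.0, 1.0, -0.0, 0.0]
force: [-0.8, -0.2, 0.1]
grip_width: -0.4
grip_force: 0.0
10.75 [474.02960851 -37.15787728 101.30730995]
clock: 11.0
position: [473.9, -37.1, 101.3]
tcp_rot: [-0.0, 1.0, -0.0, -0.0]
force: [0.1, -0.5, 0.7]
grip_width: -0.3
grip_force: 0.0
11.0 [473.86825604 -37.10533317 101.2601451 ] [ 0.08499067 -0.4781793   0.69359944]
[11.0, 123.634, -0.658, 126.864, 0.78]
11.1
yaw -20.405787986967148
res [-0.007  0.013 -0.023  0.002  0.011  0.005  0.017 -0.012  0.003  0.
  0.006 -0.009 -0.001 -0.001 -0.021 -0.006  0.001  0.015  0.006  0.004
 -0.004  0.003  0.002 -0.011  0.023 -0.01  -0.021  0.017]
11.0 -0.633 1.031 -0.27
11.125 -0.507 0.997 -0.27
11.25 -0.384 0.964 -0.26
11.375 -0.265 0.932 -0.25
11.5 -0.151 0.901 -0.25
11.625 -0.04 0.871 -0.24
11.75 0.067 0.841 -0.23
11.875 0.17 0.812 -0.23
12.0 0.27 0.784 -0.22
12.125 0.366 0.757 -0.21
12.25 0.459 0.731 -0.21
12.375 0.549 0.705 -0.2
12.5 0.636 0.681 -0.19
12.625 0.719 0.657 -0.19
12.75 0.8 0.633 -0.18
12.875 0.878 0.611 -0.18
13.0 0.953 0.59 -0.17
13.125 1.025 0.569 -0.16
13.25 1.095 0.549 -0.16
13.375 1.162 0.53 -0.15
```

```bash
python3 -m inch '0 0 0 0 0 0 -1;0 0 0 0 0 0 -1;0 0 0 0 0 0 -1;0 0 4 0 0 0 -1;0 0 5.5 0 0 0 -1'; python3 trk.py 1
```

```text
clock: 11.72
position: [474.1, -37.2, 96.7]
tcp_rot: [-0.0, 1.0, -0.0, 0.001]
force: [-11.5, -0.3, 61.4]
grip_width: 0.2
grip_force: 30.6
[11.725, 123.667, -0.069, 128.221, 0.85]
11.825
```

```bash
python3 -m inch '0 0 -0.6 0 0 0 -1'; python3 trk.py 2; python3 trk.py 3 side; python3 -c "
from h import *
s=state();print(s['clock'],s['position'],s['force'])
p=read_camera('scene'); cv2.imwrite('pics/f.png',cv2.resize(p['pixels'][200:340,210:390,::-1],None,fx=4,fy=4))"
```

```text
clock: 11.95
position: [474.0, -37.2, 97.0]
tcp_rot: [-0.0, 1.0, -0.0, 0.0]
force: [-2.6, -0.0, 12.3]
grip_width: -0.0
grip_force: 6.5
[11.95, 122.131, -0.08, 126.961, 0.7]
12.15
[12.15, 121.254, -0.087, 126.72, 0.76]
[12.25, 120.937, -0.091, 124.586, 0.61]
[12.35, 121.537, -0.095, 121.755, 0.7]
12.45
12.45 [474.01116598 -37.18848642  96.92921982] [-4.18958124  0.66382473 23.62009385]
```

View pics/f.png

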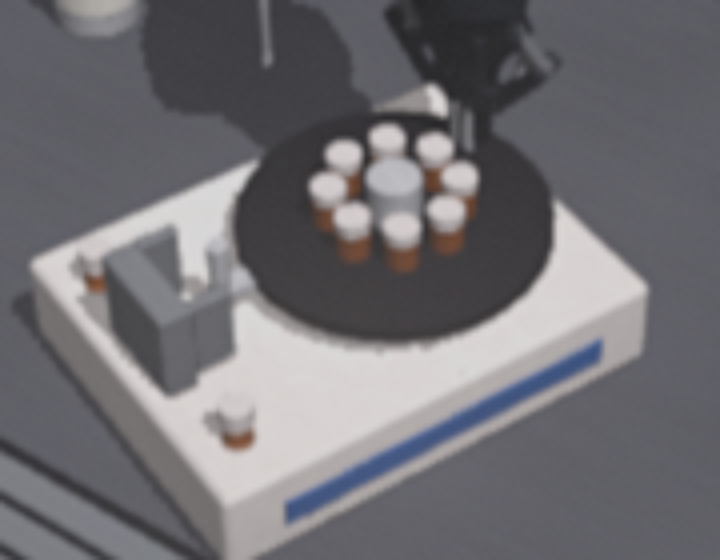

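The post (crop pixel 217,262) stands between the cheeks and is stopped, with the fingertip on the rim at (463,140). I'll measure how well centred it is before handing in.

Run:
```python
from h import *
s=state();print(s['clock'],s['position'],s['force'])
c=np.array([559,-34.7])
for cam in ("scene","side","scene","side"):
    p,o=look(cam,["post_top","bay","reader"])
    for n in o:
        if o[n]:
            v=np.array(o[n][0][0][:2])-c; print(cam,n,o[n][0],round(np.degrees(np.arctan2(v[1],v[0])),2))
s=state();print(s['clock'],s['position'],s['force'])
```

```text
12.5 [473.99744941 -37.18030225  96.94604728] [-4.70841992  0.99398114 23.06288739]
scene post_top ([673.0, -88.0, 127.0], 0.95) -25.06
scene bay ([677.0, -81.0, 117.0], 0.81) -21.42
scene reader ([729.0, -97.0, 144.0], 0.9) -20.13
side post_top ([670.0, -86.0, 124.0], 0.88) -24.8
side bay ([675.0, -73.0, 120.0], 0.84) -18.27
side reader ([729.0, -100.0, 136.0], 0.71) -21.01
scene post_top ([673.0, -90.0, 129.0], 0.77) -25.88
scene bay ([678.0, -84.0, 117.0], 0.68) -22.5
scene reader ([733.0, -96.0, 142.0], 0.65) -19.41
side post_top ([671.0, -87.0, 126.0], 0.95) -25.03
side bay ([673.0, -76.0, 119.0], 0.91) -19.91
side reader ([558.0, -35.0, 95.0], 0.73) -163.3
13.3 [474.01249612 -37.16691256  96.95525722] [-3.84434684 -0.54131326 21.96169677]
```

The post stands about 4.8° (10 mm) short of centre. It is between the cheeks but not well between them. I'll keep the same touch and ease the plate on with the holding fingertip.

```bash
python3 -m inch '0 -1.5 0 0 0 0 -1;0 -3 0 0 0 0 -1;0 -4.5 0 0 0 0 -1;0 -6 0 0 0 0 -1;0 -7 0 0 0 0 -1;0 -7 0 0 0 0 -1'
python3 - <<'E'
from h import *
c=np.array([559,-34.7])
for cam in ("scene","side","scene","side"):
    p,o=look(cam,["post_top"])
    for n in o:
        if o[n]:
            v=np.array(o[n][0][0][:2])-c; print(cam,n,o[n][0],round(np.degrees(np.arctan2(v[1],v[0])),2))
s=state();print(s['clock'],s['position'],s['force'])
E
```

```text
clock: 14.05
position: [474.6, -44.1, 96.9]
tcp_rot: [-0.0, 1.0, -0.0, 0.001]
force: [-0.6, 0.6, 19.6]
grip_width: -0.3
grip_force: 9.7
scene post_top ([677.0, -76.0, 125.0], 0.93) -19.29
side post_top ([675.0, -77.0, 123.0], 0.77) -20.03
scene post_top ([676.0, -79.0, 127.0], 0.84) -20.74
side post_top ([673.0, -78.0, 124.0], 0.75) -20.8
14.45 [474.55216571 -44.00993509  96.93762053] [-1.11999718  0.24626866 19.76037928]
```

The post is now centred at -20.2°, against -20.4° for the bay, and held with about 20 N.

```bash
python3 -c "
from cell import *
print(hand_in())"
```

```text
the job is handed in; nothing more can be done
None
```

The job is handed in: the carousel was flicked to about 3.4 rad/s, ran untouched for about 6.7 s, then was braked on the rim (about 61 N at first, eased to about 20 N); it stopped about 5° short, so I dragged the plate 7 mm in the same touch, and the post is held within about 1° of bay centre.

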